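# Fetch the spare valve from the sliding-door case

## Task

The brass ball valve with the red lever lies in one half of the spares case with two sliding doors. Slide the door above it over to the other half, take the valve out and set it down (do not drop it) flat in the blue tray with its lever on top, then slide the same door fully shut again. Keep the other door shut and do not knock over the tea tin.

Things in the scene. Friction and masses are not known exactly. Their poses are not given: they have to be found in the camera images.
- case: Low grey and aluminium case, fixed: 170 mm deep (x), 440 mm wide (y), rails at front and back 70 mm high, ends 60 mm. Origin: centre of its underside; x to its back, y to its left, z up. A 54 mm high divider at y = 0 makes a left (y > 0) and a right compartment, each 152 x 210 mm inside, floor 6 mm above the worktop. Two clear sliding doors lie level in its top, one over each half.
- left_door (a joint): Left sliding door, m: 0 = shut (over the left compartment), 0.18 = fully open, slid along the case's -y under the right door, leaving case y = 0.028 to 0.208 open. Its pane lies 58 to 62 mm above the worktop. About 2 N of friction; stays where it is left; stops at both ends.
- right_door (a joint): Right sliding door, m: 0 = shut (over the right compartment), 0.18 = fully open, slid along the case's +y over the left door, leaving case y = -0.208 to -0.028 open. Its pane lies 64 to 68 mm above the worktop. About 2 N of friction; stays where it is left; stops at both ends.
- left_pull (a point): Top centre of the black upright pull at the left door's outer (+y) end, 92 mm above the worktop: a bar 90 mm long along the case's x, 10 mm thick along y, 24 mm higher than the right door's pane. Shut, it is at case y = +0.203; open, at +0.023. It can be pushed from either side or pinched across its thickness.
- right_pull (a point): Top centre of the black upright pull at the right door's outer (-y) end, 92 mm above the worktop: 90 mm long along the case's x, 10 mm thick along y, standing 24 mm above its pane. Shut, it is at case y = -0.203; open, at -0.023. It can be pushed from either side or pinched across its thickness.
- valve_mid (a point): Centre of the brass body of the loose valve (0.26 kg), 24.5 mm above its underside. Valve axes: pipe axis and lever along y, z up. Body 28 mm wide (x; hexagon ends 32), 61 mm long (y), 28 mm high; grasp it across x, fingers either side of the fixed red lever (12 mm wide, 38 to 49 mm high, from 8 mm on the +y to 76 mm on the -y side). Lies lever up, about parallel to the case's y.
- tape_mid (a point): Centre of a white tape roll, 52 mm across, 15 mm high, lying in the other compartment; it stays there.
- tray: Shallow blue tray, fixed: 150 mm (x) x 170 mm (y), walls 18 mm high and 4 mm thick, floor 4 mm thick. Origin: centre of its underside; z up. Beware above: the front tube of the bottle shelf, 28 mm thick, runs along y at x = 0.63 m, 0.44 m above the worktop, behind both tray and case; keep the wrist in front of it.
- tea_tin: Loose green and grey tea tin, 74 mm across, 92 mm high, standing left of the case. Origin: centre of its underside. Leave standing.

How it is judged:
On the way, in this order (a step that is already met when the one before it is completed fails the run):
1. the door above the valve is slid at least 100 mm open (((y of valve_mid in the frame of case above 0 m and value of joint left_door above 0.1 m) or (y of valve_mid in the frame of case below 0 m and value of joint right_door above 0.1 m))), for 0.2 s.
2. the valve lies flat in the tray, lever on top (x of valve_mid in the frame of tray between -0.06 and 0.06 m and y of valve_mid in the frame of tray between -0.07 and 0.07 m and z of valve_mid in the frame of tray below 0.036 m and angle between valve_mid's own z axis and vertical below 0.15 rad), for 0.2 s.
At the end, for the whole second after the job is handed in: The valve lies at rest in the tray, flat with its lever on top (tilt under 0.15 rad, its middle within 60 mm (tray x) and 70 mm (tray y) of the tray's centre, and under 36 mm above the tray's underside), and both doors are shut to within 8 mm (all of step 2 and value of joint each of left_door, right_door below 0.008 m and linear speed of valve below 0.02 m/s); the robot touches nothing.
It fails at once if the door over the tape roll's compartment is opened more than 30 mm ((y of tape_mid in the frame of case above 0 m and value of joint left_door above 0.03 m) or (y of tape_mid in the frame of case below 0 m and value of joint right_door above 0.03 m)).
It fails at once if the valve is dropped or thrown: its middle is more than 100 mm above the worktop with the gripper not holding it (height (world z) of valve_mid above 0.1 m and contact force between the fingers and valve below 0.1 N).
It fails at once if the tea tin is knocked over (angle between tea_tin's own z axis and vertical above 0.5 rad).
It also fails if it takes over 64 s, if anything falls off the work surface, if the arm or the gripper's body presses on something with over 40 N, if the wrist force passes 120 N, or if a joint passes its speed limit or range.

## Robot

A 6-joint arm with a two-finger parallel gripper is mounted at the origin on a cart in front of the work surface, level with it; the furniture and walls round the work are solid. World frame = base frame: x ahead of the robot, y to its left, z up, the work surface at z = 0. Lengths are in m, angles in rad, forces in N, time in s.
With the tool pointing down it reaches from about 0.3 to 0.775 m from the base axis. Payload 14.6 kg.
Tool frame: the origin (TCP) lies midway between the tips of the shut fingers; the grasp point (between the pads) lies 19 mm behind it (ctrl.pinch_z is the distance from the TCP to the grasp point, in m); z points along the fingers, y is the line along which they close (so a half turn about z gives the same grasp; the last joint's range is limited). The gripper opens to 94 mm and grips with 3 to 60 N. Pads are 16 mm wide; open, the fingers measure 119 mm over their backs; the gripper's body (75 mm by 177 mm) begins 78 mm behind the grasp point.
Start: joints at [1.036, 0.3, 1.521, -0, 1.321, -0.067], TCP at [0.248, 0.491, 0.205] pointing down, gripper open.
Joint ranges: [-3.03, 3.03], [-0.79, 2.21], [0.23, 2.52], [-1.04, 4.18], [0, 3.07], [-2.55, 2.55]. Speed limits (rad/s): [2.22, 2.22, 2.57, 3.14, 3.14, 3.14].

## Interface

Orientations are given as [roll, pitch, yaw] about the fixed x, y, z axes, in that order (R = Rz(yaw) Ry(pitch) Rx(roll)).
In Python, from station import ctrl gives the robot as it stands.
- The arm moves only by the tool jog_arm, never from a script. Its argument "motion" is a list of rows, each a list of 7 numbers: the shift along the tool's x, y, z in m, then the turn, a rotation vector about the tool's x, y, z in rad, then the opening, from -1 (shut) to 1 (fully open). In form: [[tx, ty, tz, rx, ry, rz, gripper], ...]. A call has 1 to 5 rows; each row shifts and turns the commanded pose from where the row before left it, along the tool's axes as they then stand; what a row does not reach is not made up. A row lasts 1/10 s, in which the tool goes at most 50 mm and 8.59 degrees, less where a joint would pass 70% of its speed; a pose out of reach is approached as far as the arm can. A call is refused whole if a number of a shift passes 0.05 or a number of a turn 0.15, either way. A call with a gripper value outside its range is refused whole. The fingers move at their own pace and stop on an object; "squeeze" is the grip in N (left out, the last holds). Time passes only in rows, so rows that do not move let the fingers close. It gives the time, the measured TCP pose, the force, the opening and the grip force at its end, in the units of the state.
- ctrl.get_obs(): the state, without advancing time (a new reading comes with each control period).
- ctrl.camera(name): name is "scene" or "top" or "wrist"; returns the picture (400x640x3 uint8, red, green, blue); there is no depth.
- ctrl.camera_model(name): a dict with "intrinsics" (3x3 intrinsics, pixels), "rvec" (rotation vector, rad) and "tvec" (3), from world to camera coordinates, as OpenCV has them. Camera axes: x right, y down, z forward; pixel columns grow to the right and rows downward; lengths in m; the calibration is good to about 2 mm. A picture is of the moment at which its call begins: read the wrist's pose just before it. camera_model takes no time and is no camera call; for the wrist camera it gives the pose at the moment of the call.
- ctrl.hand_in(): hands the job in; it is judged then, once.
The state is a dict: "time_s": time; "qpos": joint angles; "joint_vel": joint speeds; "tau": joint torques, N m; "ee_pos": TCP position; "eef_rot": TCP orientation; "force": force on the tool from outside, world axes, zero at the start; "moment": the same for the moment, N m; "grip_width": finger opening in m; "grip_force": force on a finger pad.
Only numpy, scipy, OpenCV 4.12 (cv2) and the standard library are available. Lean on these libraries where they do the work, as an engineer would, in place of code of your own. Each camera call takes 0.05 s, during which the arm holds its last target. There are 200 camera calls.

## Working session

There is one attempt and no reset: what is moved stays moved. The work goes in short steps, Python scripts to look and compute and a tool call to move; the robot and the scene stay as the last step left them, time stands still between calls to the robot, and variables do not carry over. Pictures are saved under pics/ and viewed, at most 10 in all, crops included, and the job is handed in when it is done.

Besides the shell and the picture viewer there is one more tool, called after "Request:" as name(argument=value, ...), one argument or row to a line, values as JSON. jog_arm: Moves the arm, as the interface text tells. Its arguments: {"type":"object","properties":{"motion":{"type":"array"},"squeeze":{"type":"number"}},"required":["motion"]}

```bash
mkdir -p pics
cat > h.py <<'E'
import numpy as np, cv2
from station import ctrl
def snap(cam,fn):
    m=ctrl.camera_model(cam); im=ctrl.camera(cam); cv2.imwrite('pics/'+fn,cv2.cvtColor(im,cv2.COLOR_RGB2BGR))
    np.savez('pics/'+fn+'.npz',K=m['intrinsics'],r=m['rvec'],t=m['tvec']); return im
def px(fn,u,v,z):
    d=np.load('pics/'+fn+'.npz'); R=cv2.Rodrigues(d['r'])[0]; t=d['t'].reshape(3)
    c=-R.T@t; w=R.T@np.linalg.inv(d['K'])@np.array([u,v,1.]); return (c+w*(z-c[2])/w[2]).round(4)
def proj(fn,p):
    d=np.load('pics/'+fn+'.npz'); return cv2.projectPoints(np.array(p,float).reshape(-1,1,3),d['r'],d['t'],d['K'],None)[0].reshape(-1,2).round(1)
E
python3 -c "
from h import *
snap('top','t1.png');snap('scene','s1.png');o=ctrl.get_obs();print(o)"
```

```text
{'time_s': 0.1, 'qpos': array([ 1.03639059e+00,  3.00427761e-01,  1.52154592e+00, -4.72986749e-05,
        1.32070374e+00, -6.65822196e-02]), 'joint_vel': array([-0.00063685, -0.00209943, -0.0011955 , -0.00215756,  0.00208357,
        0.00236926]), 'tau': array([ 3.13992619e-03, -5.32648194e+01, -3.53288341e+01,  7.09666614e-02,
        2.35524040e-02,  1.74877073e-05]), 'ee_pos': array([0.24789722, 0.49068581, 0.20492498]), 'eef_rot': array([-3.14050724e+00, -2.64600103e-05,  2.67378085e+00]), 'force': array([0.70226676, 0.10792077, 0.19306425]), 'moment': array([-0.01792302, -0.01580255, -0.03694528]), 'grip_force': 0.0, 'grip_width': 0.09398552390400593}
```

View pics/t1.png

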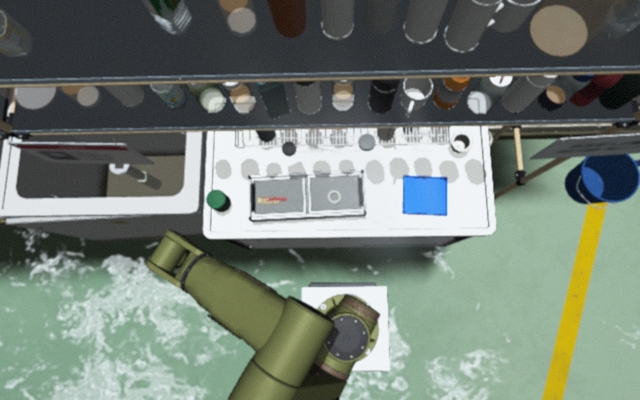

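View pics/s1.png

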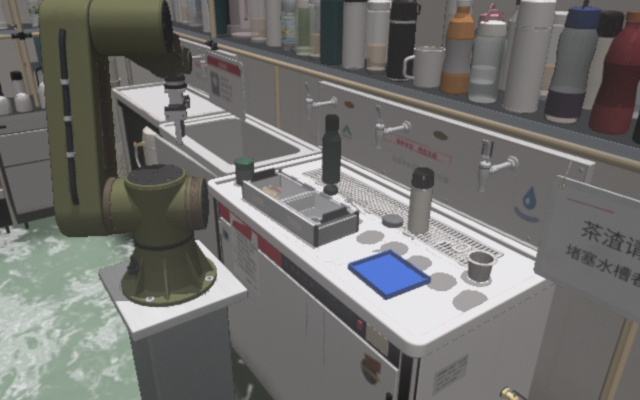

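The top view shows the valve in the left half at about (271,199) and the tape roll at (334,197). The tin is at (217,201), the tray spans (403–447, 176–215) and the case (250–364, 175–218). I'll enlarge that area to measure it.

```bash
python3 -c "
from h import *
im=cv2.imread('pics/t1.png')[165:230,195:460]
cv2.imwrite('pics/t1c.png',cv2.resize(im,None,fx=3,fy=3,interpolation=cv2.INTER_CUBIC))
for n,u,v,z in [('tray',403,176,.018),('tray',447,215,.018),('tray',446,177,.018),('tray',403.5,214,.018),('tin',217,200,.092),('valve',271,199,.045)]: print(n,px('t1.png',u,v,z))
"
```

```text
tray [ 0.5654 -0.237   0.018 ]
tray [ 0.4102 -0.3971  0.018 ]
tray [ 0.5587 -0.4025  0.018 ]
tray [ 0.4163 -0.2324  0.018 ]
tin [0.4671 0.4657 0.092 ]
valve [0.4769 0.2717 0.045 ]
```

View pics/t1c.png

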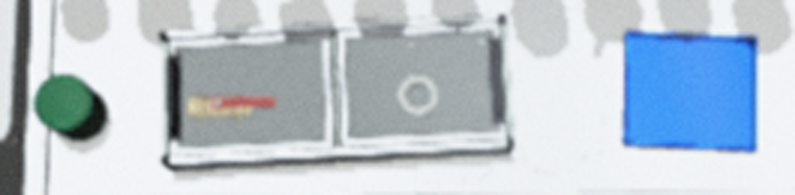

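```bash
python3 -c "
from h import *
P=lambda u,v,z:px('t1.png',195+(u-1)/3,165+(v-1)/3,z)
for n,u,v,z in [('c',163,37,.07),('c',505,17,.07),('c',511,150,.07),('c',168,163,.07),('Lpull',176,55,.09),('Lpull',174,140,.09),('Rp',495,38,.09),('Rp',498,97,.09),('vend+',188,107,.03),('leverend',275,102,.045),('vc',213,106,.03),('tape',417,95,.015),('tray',690,92,.018)]: print(n,P(u,v,z))
"
```

```text
c [0.5584 0.3529 0.07  ]
c [ 0.5773 -0.0794  0.07  ]
c [ 0.4079 -0.0824  0.07  ]
c [0.3975 0.3429 0.07  ]
Lpull [0.5302 0.3321 0.09  ]
Lpull [0.423  0.3322 0.09  ]
Rp [ 0.5456 -0.0651  0.09  ]
Rp [ 0.4709 -0.067   0.09  ]
vend+ [0.4754 0.3265 0.03  ]
leverend [0.4774 0.2131 0.045 ]
vc [0.4762 0.2944 0.03  ]
tape [0.4896 0.0331 0.015 ]
tray [ 0.4877 -0.3166  0.018 ]
```

```bash
cat >> h.py <<'E'
def plan(p,yaw,n,g=0):
    o=ctrl.get_obs(); c=np.array(o['ee_pos']); y=o['eef_rot'][2]; p=np.array(p,float)
    dy=(yaw-y+np.pi)%(2*np.pi)-np.pi
    for i in range(n):
        d=(p-c)/n if i==0 else d; s,k=np.sin(y),np.cos(y)
        print([round(float(v),3) for v in (k*d[0]+s*d[1],s*d[0]-k*d[1],-d[2])]+[0,0,round(-dy/n,3),g]); y+=dy/n
E
python3 -c "
from h import *
plan([.478,.336,.14],np.pi+.034,7)"
```

```text
[-0.039, -0.005, 0.009, 0, 0, np.float64(-0.072), 0]
[-0.039, -0.008, 0.009, 0, 0, np.float64(-0.072), 0]
[-0.038, -0.01, 0.009, 0, 0, np.float64(-0.072), 0]
[-0.037, -0.013, 0.009, 0, 0, np.float64(-0.072), 0]
[-0.036, -0.016, 0.009, 0, 0, np.float64(-0.072), 0]
[-0.035, -0.018, 0.009, 0, 0, np.float64(-0.072), 0]
[-0.034, -0.021, 0.009, 0, 0, np.float64(-0.072), 0]
```

Request:
jog_arm(
  motion=[
    [-0.039,-0.005,0.009,0,0,-0.072,0.3],
    [-0.039,-0.008,0.009,0,0,-0.072,0.3],
    [-0.038,-0.01,0.009,0,0,-0.072,0.3],
    [-0.037,-0.013,0.009,0,0,-0.072,0.3],
    [-0.036,-0.016,0.009,0,0,-0.072,0.3],
  ],
)

```text
time_s: 0.6
ee_pos: [0.4125, 0.3798, 0.1599]
eef_rot: [-3.141, -0.0, 3.037]
force: [0.5, 0.8, 0.1]
grip_width: 0.0616
grip_force: 0.0
```

Request:
jog_arm(
  motion=[
    [-0.035,-0.018,0.009,0,0,-0.072,0.3],
    [-0.034,-0.021,0.009,0,0,-0.072,0.3],
    [0,0,0,0,0,0,0.3],
    [0,0,0,0,0,0,0.3],
  ],
)

```text
time_s: 1.0
ee_pos: [0.4776, 0.3365, 0.1419]
eef_rot: [-3.141, -0.001, -3.108]
force: [0.1, 1.1, -0.5]
grip_width: 0.061
grip_force: 0.0
```

```bash
python3 -c "
from h import *
snap('wrist','w1.png');o=ctrl.get_obs();print(o['ee_pos'],o['eef_rot'],o['grip_width'],o['time_s'])"
```

```text
[0.47711721 0.33723226 0.14232567] [-3.14152737e+00 -5.34718952e-04 -3.10635194e+00] 0.061248752758822904 1.05
```

View pics/w1.png

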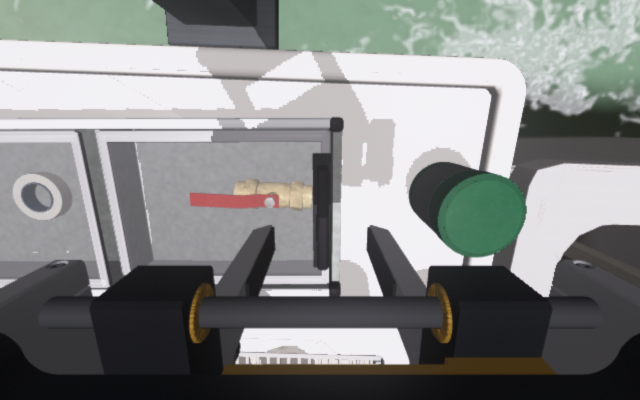

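The wrist view shows the pull at (322,155–268), midway between the fingers. The valve body runs from (235,193) to about (313,197), with the lever end at (190,199).

```bash
python3 -c "
from h import *
P=lambda u,v,z:px('w1.png',u,v,z)
for n,u,v,z in [('pull',318,154,.092),('pull',323,268,.092),('end-',235,190,.03),('end+',313,197,.03),('lever end',190,199,.053),('lever +',277,202,.053),('case',336,124,.07),('tin',482,214,.092)]: print(n,P(u,v,z))
plan([.478,.334,.073],np.pi+.034,3)"
```

```text
pull [0.4288 0.3328 0.092 ]
pull [0.5274 0.3404 0.092 ]
end- [0.4748 0.2481 0.03  ]
end+ [0.4794 0.3288 0.03  ]
lever end [0.4797 0.2115 0.053 ]
lever + [0.4798 0.2948 0.053 ]
case [0.4054 0.347  0.07  ]
tin [0.4735 0.4705 0.092 ]
[-0.0, -0.001, 0.023, 0, 0, np.float64(0.0), 0]
[-0.0, -0.001, 0.023, 0, 0, np.float64(0.0), 0]
[-0.0, -0.001, 0.023, 0, 0, np.float64(0.0), 0]
```

Request:
jog_arm(
  motion=[
    [0,0,0.023,0,0,0,0.3],
    [0,0,0.023,0,0,0,0.3],
    [0,0,0.023,0,0,0,0.3],
    [0,0,0,0,0,0,-1],
    [0,0,0,0,0,0,-1],
  ],
  squeeze=15,
)

```text
time_s: 1.55
ee_pos: [0.4771, 0.3378, 0.0743]
eef_rot: [3.141, 0.0, -3.105]
force: [0.9, 0.1, 0.6]
grip_width: 0.0486
grip_force: 0.0
```

Request:
jog_arm(
  motion=[
    [0,0,0,0,0,0,-1],
    [0,0,0,0,0,0,-1],
    [0,0,0,0,0,0,-1],
  ],
)

```text
time_s: 1.85
ee_pos: [0.4778, 0.3372, 0.0743]
eef_rot: [3.141, 0.001, -3.105]
force: [-1.0, 0.1, 0.7]
grip_width: 0.0245
grip_force: 0.0
```

Request:
jog_arm(
  motion=[
    [0,0,0,0,0,0,-1],
    [0,0,0,0,0,0,-1],
    [0,0,0,0,0,0,-1],
  ],
)

```text
time_s: 2.15
ee_pos: [0.4777, 0.3371, 0.0737]
eef_rot: [3.141, 0.0, -3.105]
force: [-0.3, 0.0, 1.7]
grip_width: 0.0101
grip_force: 15.0
```

Request:
jog_arm(
  motion=[
    [0,-0.025,0,0,0,0,-1],
    [0,-0.035,0,0,0,0,-1],
    [0,-0.04,0,0,0,0,-1],
    [0,-0.04,0,0,0,0,-1],
    [0,-0.035,0,0,0,0,-1],
  ],
)

```text
time_s: 2.65
ee_pos: [0.4839, 0.1608, 0.0737]
eef_rot: [3.141, 0.001, -3.106]
force: [4.7, 3.4, -2.2]
grip_width: 0.0102
grip_force: 15.0
```

Request:
jog_arm(
  motion=[
    [0,0,0,0,0,0,-1],
    [0,0,0,0,0,0,-1],
  ],
)

```text
time_s: 2.85
ee_pos: [0.484, 0.1618, 0.0737]
eef_rot: [-3.141, 0.0, -3.107]
force: [0.7, -1.7, 3.2]
grip_width: 0.0096
grip_force: 15.0
```

Request:
jog_arm(
  motion=[
    [0,0,0,0,0,0,0],
    [0,0,0,0,0,0,0],
    [0,0,-0.03,0,0,0,0.1],
    [0,0,-0.04,0,0,0,0.3],
    [0,0,-0.03,0,0,0,0.4],
  ],
)

```text
time_s: 3.35
ee_pos: [0.4839, 0.1629, 0.1754]
eef_rot: [3.141, 0.001, -3.104]
force: [-0.2, -0.5, -0.4]
grip_width: 0.0463
grip_force: 0.0
```

```bash
python3 -c "
from h import *
plan([.477,.287,.15],np.pi/2+.01,11,.3);print(ctrl.get_obs()['force'])"
```

```text
[0.0, 0.011, 0.002, 0, 0, np.float64(0.145), 0.3]
[0.002, 0.011, 0.002, 0, 0, np.float64(0.145), 0.3]
[0.003, 0.011, 0.002, 0, 0, np.float64(0.145), 0.3]
[0.005, 0.01, 0.002, 0, 0, np.float64(0.145), 0.3]
[0.006, 0.009, 0.002, 0, 0, np.float64(0.145), 0.3]
[0.008, 0.008, 0.002, 0, 0, np.float64(0.145), 0.3]
[0.009, 0.007, 0.002, 0, 0, np.float64(0.145), 0.3]
[0.01, 0.006, 0.002, 0, 0, np.float64(0.145), 0.3]
[0.01, 0.004, 0.002, 0, 0, np.float64(0.145), 0.3]
[0.011, 0.003, 0.002, 0, 0, np.float64(0.145), 0.3]
[0.011, 0.001, 0.002, 0, 0, np.float64(0.145), 0.3]
[-0.23186196 -0.47603237 -0.40415381]
```

Request:
jog_arm(
  motion=[
    [0,0.011,0.002,0,0,0.145,0.3],
    [0.002,0.011,0.002,0,0,0.145,0.3],
    [0.003,0.011,0.002,0,0,0.145,0.3],
    [0.005,0.01,0.002,0,0,0.145,0.3],
    [0.006,0.009,0.002,0,0,0.145,0.3],
  ],
)

```text
time_s: 3.85
ee_pos: [0.481, 0.2188, 0.1632]
eef_rot: [-3.141, -0.0, 2.448]
force: [0.7, 0.1, 1.4]
grip_width: 0.0613
grip_force: 0.0
```

Request:
jog_arm(
  motion=[
    [0.008,0.008,0.002,0,0,0.145,0.3],
    [0.009,0.007,0.002,0,0,0.145,0.3],
    [0.01,0.006,0.002,0,0,0.145,0.3],
    [0.01,0.004,0.002,0,0,0.145,0.3],
    [0.011,0.003,0.002,0,0,0.145,0.3],
  ],
)

```text
time_s: 4.35
ee_pos: [0.4773, 0.2752, 0.1531]
eef_rot: [-3.141, 0.0, 1.723]
force: [0.3, -0.2, 0.3]
grip_width: 0.061
grip_force: 0.0
```

Request:
jog_arm(
  motion=[
    [0.011,0.001,0.002,0,0,0.145,0.3],
    [0,0,0,0,0,0,0.3],
    [0,0,0,0,0,0,0.3],
  ],
)

```text
time_s: 4.65
ee_pos: [0.4767, 0.2853, 0.1513]
eef_rot: [-3.141, 0.0, 1.588]
force: [-0.7, 0.4, 0.4]
grip_width: 0.0609
grip_force: 0.0
```

```bash
python3 -c "
from h import *
snap('wrist','w2.png');o=ctrl.get_obs();print(o['ee_pos'],o['eef_rot'],o['grip_width'])"
```

```text
[0.4768015  0.2850231  0.15138575] [-3.14143935e+00  2.27973477e-04  1.58766602e+00] 0.061336338289511835
```

View pics/w2.png

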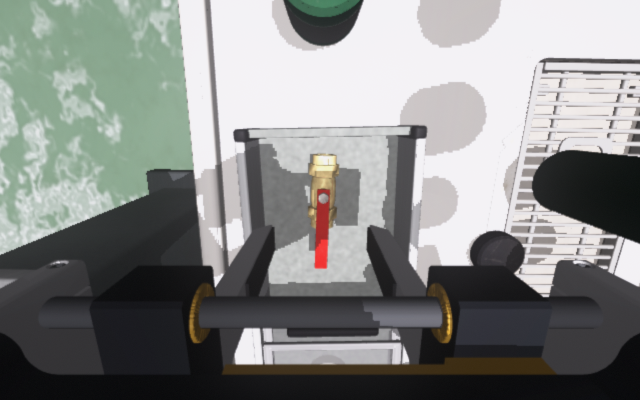

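The valve lies straight between the fingers. Its lever runs from (322,190) to (321,268) and the body's outer end is at (323,154).

```bash
python3 -c "
from h import *
P=lambda u,v,z:px('w2.png',u,v,z)
for n,u,v,z in [('lev+',322.5,190,.055),('lev-',321,268,.055),('body+',323,155,.043)]: print(n,P(u,v,z))
plan([.4775,.285,.016],np.pi/2+.017,4)"
```

```text
lev+ [0.4799 0.2958 0.055 ]
lev- [0.48   0.2118 0.055 ]
body+ [0.4798 0.3285 0.043 ]
[-0.0, 0.0, 0.034, 0, 0, np.float64(-0.0), 0]
[-0.0, 0.0, 0.034, 0, 0, np.float64(-0.0), 0]
[-0.0, 0.0, 0.034, 0, 0, np.float64(-0.0), 0]
[-0.0, 0.0, 0.034, 0, 0, np.float64(-0.0), 0]
```

Request:
jog_arm(
  motion=[
    [0.003,0.003,0.03,0,0,0.017,0.3],
    [0,0,0.04,0,0,0,0.3],
    [0,0,0.035,0,0,0,0.3],
    [0,0,0.02,0,0,0,0.3],
    [0,0,0.01,0,0,0,0.3],
  ],
)

```text
time_s: 5.2
ee_pos: [0.4792, 0.2873, 0.0147]
eef_rot: [-3.139, 0.001, 1.568]
force: [0.5, 0.6, -0.2]
grip_width: 0.0608
grip_force: 0.0
```

Request:
jog_arm(
  motion=[
    [0,0,0,0,0,0,0.3],
    [0,0,0,0,0,0,-1],
    [0,0,0,0,0,0,-1],
    [0,0,0,0,0,0,-1],
    [0,0,0,0,0,0,-1],
  ],
  squeeze=30,
)

```text
time_s: 5.7
ee_pos: [0.4801, 0.2882, 0.0171]
eef_rot: [3.141, -0.0, 1.566]
force: [-0.5, -0.0, -0.4]
grip_width: 0.0322
grip_force: 0.0
```

Request:
jog_arm(
  motion=[
    [0,0,0,0,0,0,-1],
    [0,0,0,0,0,0,-1],
  ],
)

```text
time_s: 5.9
ee_pos: [0.4798, 0.2882, 0.0168]
eef_rot: [-3.142, -0.0, 1.566]
force: [-2.2, -1.0, 5.6]
grip_width: 0.0252
grip_force: 30.0
```

Request:
jog_arm(
  motion=[
    [0,0,0,0,0,0,0],
    [0,0,0.003,0,0,0,0],
    [0,0,0.002,0,0,0,0],
    [0,0,0,0,0,0,-1],
    [0,0,0,0,0,0,-1],
  ],
)

```text
time_s: 6.4
ee_pos: [0.4799, 0.288, 0.0113]
eef_rot: [-3.141, 0.0, 1.566]
force: [-0.3, -0.3, -0.7]
grip_width: 0.0343
grip_force: 0.0
```

Request:
jog_arm(
  motion=[
    [0,0,0,0,0,0,-1],
    [0,0,0,0,0,0,-1],
    [0,0,0,0,0,0,-1],
  ],
)

```text
time_s: 6.7
ee_pos: [0.4798, 0.2881, 0.0114]
eef_rot: [-3.142, -0.0, 1.566]
force: [0.4, 0.8, -1.3]
grip_width: 0.0251
grip_force: 29.9
```

Request:
jog_arm(
  motion=[
    [0,0,-0.015,0,0,0,-1],
    [0,0,-0.025,0,0,0,-1],
    [0,0,-0.035,0,0,0,-1],
    [0,0,-0.035,0,0,0,-1],
    [0,0,-0.03,0,0,0,-1],
  ],
)

```text
time_s: 7.2
ee_pos: [0.4799, 0.2881, 0.1543]
eef_rot: [3.14, -0.001, 1.566]
force: [0.4, 0.7, -2.4]
grip_width: 0.0252
grip_force: 29.9
```

```bash
python3 -c "
from h import *
o=ctrl.get_obs();print(o['grip_width'],o['grip_force'],o['force'],o['eef_rot']);plan([.487,-.317,.15],np.pi/2,20,-1)"
```

```text
0.02523400175558757 29.920992975522722 [ 0.44657616  0.69154508 -2.44989297] [ 3.14031233e+00 -6.28431317e-04  1.56576495e+00]
[-0.03, 0.001, 0.0, 0, 0, np.float64(-0.0), -1]
[-0.03, 0.001, 0.0, 0, 0, np.float64(-0.0), -1]
[-0.03, 0.0, 0.0, 0, 0, np.float64(-0.0), -1]
[-0.03, 0.0, 0.0, 0, 0, np.float64(-0.0), -1]
[-0.03, 0.0, 0.0, 0, 0, np.float64(-0.0), -1]
[-0.03, 0.0, 0.0, 0, 0, np.float64(-0.0), -1]
[-0.03, 0.0, 0.0, 0, 0, np.float64(-0.0), -1]
[-0.03, 0.0, 0.0, 0, 0, np.float64(-0.0), -1]
[-0.03, 0.0, 0.0, 0, 0, np.float64(-0.0), -1]
[-0.03, 0.0, 0.0, 0, 0, np.float64(-0.0), -1]
[-0.03, 0.0, 0.0, 0, 0, np.float64(-0.0), -1]
[-0.03, 0.0, 0.0, 0, 0, np.float64(-0.0), -1]
[-0.03, 0.0, 0.0, 0, 0, np.float64(-0.0), -1]
[-0.03, 0.0, 0.0, 0, 0, np.float64(-0.0), -1]
[-0.03, 0.0, 0.0, 0, 0, np.float64(-0.0), -1]
[-0.03, 0.0, 0.0, 0, 0, np.float64(-0.0), -1]
[-0.03, 0.0, 0.0, 0, 0, np.float64(-0.0), -1]
[-0.03, 0.0, 0.0, 0, 0, np.float64(-0.0), -1]
[-0.03, 0.0, 0.0, 0, 0, np.float64(-0.0), -1]
[-0.03, 0.0, 0.0, 0, 0, np.float64(-0.0), -1]
```

The valve is held (-2.4 N matches its weight), so I'll carry it across.

Request:
jog_arm(
  motion=[
    [-0.015,0,0,0,0,0,-1],
    [-0.025,0,0,0,0,0,-1],
    [-0.035,0,0,0,0,0,-1],
    [-0.035,0,0,0,0,0,-1],
    [-0.035,0,0,0,0,0,-1],
  ],
)

```text
time_s: 7.7
ee_pos: [0.4782, 0.1411, 0.1506]
eef_rot: [-3.14, 0.0, 1.566]
force: [0.8, 0.6, -3.3]
grip_width: 0.0253
grip_force: 29.9
```

Request:
jog_arm(
  motion=[
    [-0.035,0,0,0,0,0,-1],
    [-0.035,0,0,0,0,0,-1],
    [-0.035,0,0,0,0,0,-1],
    [-0.035,0,0,0,0,0,-1],
    [-0.035,0,0,0,0,0,-1],
  ],
)

```text
time_s: 8.2
ee_pos: [0.4771, -0.0337, 0.1507]
eef_rot: [-3.14, -0.0, 1.566]
force: [1.4, 0.3, -2.9]
grip_width: 0.0255
grip_force: 29.9
```

Request:
jog_arm(
  motion=[
    [-0.035,0.001,0,0,0,0,-1],
    [-0.035,0.001,0,0,0,0,-1],
    [-0.035,0.001,0,0,0,0,-1],
    [-0.035,0.001,0,0,0,0,-1],
    [-0.035,0.001,0,0,0,0,-1],
  ],
)

```text
time_s: 8.7
ee_pos: [0.4812, -0.2085, 0.1507]
eef_rot: [-3.14, -0.001, 1.565]
force: [0.3, 0.1, -2.0]
grip_width: 0.0254
grip_force: 29.9
```

Request:
jog_arm(
  motion=[
    [-0.035,0.001,0,0,0,0,-1],
    [-0.025,0.001,0,0,0,0,-1],
    [-0.015,0,0,0,0,0,-1],
    [0,0,0,0,0,0,-1],
    [0,0,0,0,0,0,-1],
  ],
)

```text
time_s: 9.2
ee_pos: [0.4836, -0.2813, 0.151]
eef_rot: [-3.141, -0.001, 1.566]
force: [0.2, 0.4, -3.0]
grip_width: 0.0253
grip_force: 29.9
```

```bash
python3 -c "
from h import *
snap('wrist','w3.png');o=ctrl.get_obs();print(o['ee_pos'],o['eef_rot'],o['grip_width'])"
```

```text
[ 0.48381866 -0.28101998  0.1511709 ] [-3.14102452e+00 -5.32885673e-04  1.56629922e+00] 0.02525206193277558
```

View pics/w3.png

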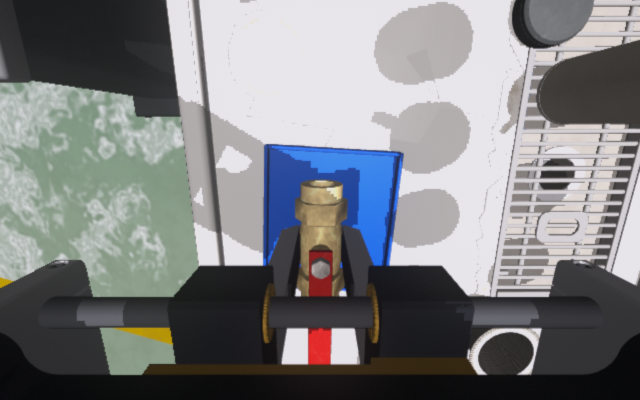

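The valve is held straight. The tray's +y edge runs from corner (266,146) to corner (402,154).

```bash
python3 -c "
from h import *
a=px('w3.png',266,146,.018);b=px('w3.png',402,154,.018);d=(b-a)[:2];d/=np.linalg.norm(d)
c=(a+b)[:2]/2+.085*np.array([d[1],-d[0]]);print(a,b,c,np.arctan2(d[1],d[0]))
plan([c[0],c[1],.15],np.pi/2+np.arctan2(d[1],d[0]),2)"
```

```text
[ 0.4272 -0.2308  0.018 ] [ 0.5726 -0.2399  0.018 ] [ 0.49459058 -0.32018401] -0.0625044447634637
[-0.02, 0.005, 0.001, 0, 0, np.float64(0.029), 0]
[-0.019, 0.006, 0.001, 0, 0, np.float64(0.029), 0]
```

Request:
jog_arm(
  motion=[
    [-0.019,0.004,0,0,0,0.029,-1],
    [-0.019,0.004,0,0,0,0.029,-1],
    [0,0,0.03,0,0,0,-1],
    [0,0,0.04,0,0,0,-1],
    [0,0,0.035,0,0,0,-1],
  ],
)

```text
time_s: 9.75
ee_pos: [0.4913, -0.3188, 0.0451]
eef_rot: [-3.142, -0.0, 1.509]
force: [-0.5, 1.3, -3.6]
grip_width: 0.025
grip_force: 29.9
```

Request:
jog_arm(
  motion=[
    [0,0,0.015,0,0,0,-1],
    [0,0,0.01,0,0,0,-1],
    [0,0,0.006,0,0,0,-1],
    [0,0,0,0,0,0,-1],
    [0,0,0,0,0,0,-1],
  ],
)

```text
time_s: 10.25
ee_pos: [0.4919, -0.3204, 0.0167]
eef_rot: [3.14, 0.001, 1.508]
force: [1.0, -0.0, -2.6]
grip_width: 0.025
grip_force: 29.9
```

Request:
jog_arm(
  motion=[
    [0,0,0.003,0,0,0,-1],
    [0,0,0.002,0,0,0,-1],
    [0,0,0.001,0,0,0,-1],
    [0,0,0,0,0,0,-1],
  ],
)

```text
time_s: 10.65
ee_pos: [0.4913, -0.3201, 0.0095]
eef_rot: [3.142, 0.0, 1.508]
force: [0.3, -0.5, -2.0]
grip_width: 0.0251
grip_force: 29.9
```

Request:
jog_arm(
  motion=[
    [0,0,0.001,0,0,0,-1],
    [0,0,0.001,0,0,0,-1],
    [0,0,0,0,0,0,-1],
  ],
)

```text
time_s: 10.95
ee_pos: [0.4914, -0.3202, 0.0093]
eef_rot: [3.141, 0.0, 1.508]
force: [-8.7, 5.5, 19.3]
grip_width: 0.0251
grip_force: 29.8
```

Contact with the tray floor. I'll release gently.

Request:
jog_arm(
  motion=[
    [0,0,-0.001,0,0,0,-1],
    [0,0,0,0,0,0,-0.3],
    [0,0,0,0,0,0,0],
    [0,0,0,0,0,0,0.2],
    [0,0,0,0,0,0,0.2],
  ],
)

```text
time_s: 11.45
ee_pos: [0.4913, -0.3201, 0.0083]
eef_rot: [-3.142, -0.0, 1.508]
force: [0.0, 0.2, -0.5]
grip_width: 0.0539
grip_force: 0.0
```

Request:
jog_arm(
  motion=[
    [0,0,-0.02,0,0,0,0.2],
    [0,0,-0.04,0,0,0,0.2],
    [0,0,-0.04,0,0,0,0.2],
    [0,0,-0.04,0,0,0,0.2],
    [0,0,0,0,0,0,0.2],
  ],
)

```text
time_s: 11.95
ee_pos: [0.4931, -0.3213, 0.1541]
eef_rot: [3.134, 0.005, 1.508]
force: [-0.3, -0.3, -0.9]
grip_width: 0.0563
grip_force: 0.0
```

```bash
python3 -c "
from h import *
snap('wrist','w4.png')
a,b,L=.4783+.0068,.0,0
plan([.484,.163,.155],np.pi+.036,17,.3)"
```

```text
[0.028, -0.002, -0.0, 0, 0, np.float64(-0.098), 0.3]
[0.028, 0.001, -0.0, 0, 0, np.float64(-0.098), 0.3]
[0.028, 0.003, -0.0, 0, 0, np.float64(-0.098), 0.3]
[0.028, 0.006, -0.0, 0, 0, np.float64(-0.098), 0.3]
[0.027, 0.009, -0.0, 0, 0, np.float64(-0.098), 0.3]
[0.026, 0.011, -0.0, 0, 0, np.float64(-0.098), 0.3]
[0.025, 0.014, -0.0, 0, 0, np.float64(-0.098), 0.3]
[0.023, 0.016, -0.0, 0, 0, np.float64(-0.098), 0.3]
[0.022, 0.018, -0.0, 0, 0, np.float64(-0.098), 0.3]
[0.02, 0.02, -0.0, 0, 0, np.float64(-0.098), 0.3]
[0.018, 0.022, -0.0, 0, 0, np.float64(-0.098), 0.3]
[0.015, 0.024, -0.0, 0, 0, np.float64(-0.098), 0.3]
[0.013, 0.025, -0.0, 0, 0, np.float64(-0.098), 0.3]
[0.01, 0.026, -0.0, 0, 0, np.float64(-0.098), 0.3]
[0.008, 0.027, -0.0, 0, 0, np.float64(-0.098), 0.3]
[0.005, 0.028, -0.0, 0, 0, np.float64(-0.098), 0.3]
[0.002, 0.028, -0.0, 0, 0, np.float64(-0.098), 0.3]
```

View pics/w4.png

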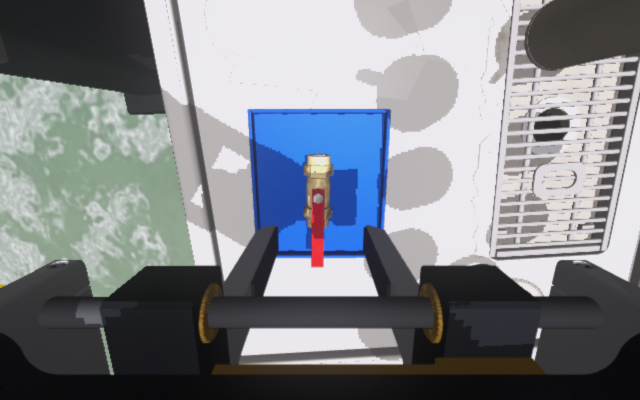

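The valve sits upright and centred in the tray at (318,195), with the tray spanning (250–390, 110–257). Now back to the pull.

Request:
jog_arm(
  motion=[
    [0.028,-0.002,0,0,0,-0.098,0.3],
    [0.028,0.001,0,0,0,-0.098,0.3],
    [0.028,0.003,0,0,0,-0.098,0.3],
    [0.028,0.006,0,0,0,-0.098,0.3],
    [0.027,0.009,0,0,0,-0.098,0.3],
  ],
)

```text
time_s: 12.5
ee_pos: [0.4888, -0.1774, 0.1469]
eef_rot: [-3.14, -0.002, 2.002]
force: [1.2, -0.3, -0.9]
grip_width: 0.0611
grip_force: 0.0
```

Request:
jog_arm(
  motion=[
    [0.026,0.011,0,0,0,-0.098,0.3],
    [0.025,0.014,0,0,0,-0.098,0.3],
    [0.023,0.016,0,0,0,-0.098,0.3],
    [0.022,0.018,0,0,0,-0.098,0.3],
    [0.02,0.02,0,0,0,-0.098,0.3],
  ],
)

```text
time_s: 13.0
ee_pos: [0.4853, -0.036, 0.147]
eef_rot: [-3.141, -0.002, 2.492]
force: [0.1, -0.7, -0.1]
grip_width: 0.0611
grip_force: 0.0
```

Request:
jog_arm(
  motion=[
    [0.018,0.022,0,0,0,-0.098,0.3],
    [0.015,0.024,0,0,0,-0.098,0.3],
    [0.013,0.025,0,0,0,-0.098,0.3],
    [0.01,0.026,0,0,0,-0.098,0.3],
    [0.008,0.027,0,0,0,-0.098,0.3],
  ],
)

```text
time_s: 13.5
ee_pos: [0.4827, 0.1048, 0.147]
eef_rot: [-3.141, -0.002, 2.982]
force: [-0.6, -0.7, 0.8]
grip_width: 0.0612
grip_force: 0.0
```

Request:
jog_arm(
  motion=[
    [0.005,0.028,0,0,0,-0.098,0.3],
    [0.002,0.028,0,0,0,-0.098,0.3],
    [0,0,0,0,0,0,0.3],
    [0,0,0,0,0,0,0.3],
  ],
)

```text
time_s: 13.9
ee_pos: [0.4824, 0.1601, 0.1472]
eef_rot: [-3.141, -0.002, -3.11]
force: [0.2, -0.7, -0.2]
grip_width: 0.0609
grip_force: 0.0
```

```bash
python3 -c "
from h import *
plan([.484,.1625,.0735],np.pi+.036,2,.3)"
```

```text
[-0.001, 0.001, 0.037, 0, 0, np.float64(-0.002), 0.3]
[-0.001, 0.001, 0.037, 0, 0, np.float64(-0.002), 0.3]
```

Request:
jog_arm(
  motion=[
    [-0.001,0.001,0.036,0,0,0,0.3],
    [-0.001,0.001,0.036,0,0,0,0.3],
    [0,0,0,0,0,0,0.3],
    [0,0,0,0,0,0,-1],
    [0,0,0,0,0,0,-1],
  ],
  squeeze=15,
)

```text
time_s: 14.4
ee_pos: [0.4858, 0.162, 0.0781]
eef_rot: [3.141, 0.002, -3.11]
force: [-0.7, -0.5, 1.1]
grip_width: 0.0485
grip_force: 0.0
```

Request:
jog_arm(
  motion=[
    [0,0,0,0,0,0,-1],
    [0,0,0,0,0,0,-1],
    [0,0,0,0,0,0,-1],
    [0,0,0,0,0,0,-1],
    [0,0,0,0,0,0,-1],
  ],
)

```text
time_s: 14.9
ee_pos: [0.4849, 0.1623, 0.0766]
eef_rot: [3.142, 0.0, -3.109]
force: [-0.1, 0.3, 2.0]
grip_width: 0.0098
grip_force: 15.0
```

Request:
jog_arm(
  motion=[
    [0,0.025,0,0,0,0,-1],
    [0,0.04,0,0,0,0,-1],
    [0,0.04,0,0,0,0,-1],
    [0,0.04,0,0,0,0,-1],
    [0,0.025,0,0,0,0,-1],
  ],
)

```text
time_s: 15.4
ee_pos: [0.4787, 0.3343, 0.0765]
eef_rot: [-3.141, -0.001, -3.108]
force: [-1.1, -2.8, 5.7]
grip_width: 0.0099
grip_force: 15.0
```

Request:
jog_arm(
  motion=[
    [0,0.004,0,0,0,0,-1],
    [0,0.002,0,0,0,0,-1],
    [0,0.001,0,0,0,0,-1],
    [0,0,0,0,0,0,-1],
  ],
)

```text
time_s: 15.8
ee_pos: [0.4786, 0.3384, 0.0765]
eef_rot: [-3.141, -0.002, -3.109]
force: [-8.4, -0.6, 7.3]
grip_width: 0.0095
grip_force: 15.0
```

Request:
jog_arm(
  motion=[
    [0,0,0,0,0,0,-0.5],
    [0,0,0,0,0,0,0],
    [0,0,0,0,0,0,0],
    [0,0,-0.03,0,0,0,0],
    [0,0,-0.04,0,0,0,0],
  ],
)

```text
time_s: 16.3
ee_pos: [0.4785, 0.3384, 0.1455]
eef_rot: [-3.14, -0.003, -3.11]
force: [-0.4, 0.5, 0.1]
grip_width: 0.0455
grip_force: 0.0
```

Request:
jog_arm(
  motion=[
    [0,0,0,0,0,0,0.3],
    [0,0,0,0,0,0,0.3],
    [0,0,0,0,0,0,0.3],
    [0,0,0,0,0,0,0.3],
  ],
)

```text
time_s: 16.7
ee_pos: [0.4788, 0.3389, 0.1452]
eef_rot: [-3.141, -0.002, -3.109]
force: [-0.5, 0.5, 0.5]
grip_width: 0.0611
grip_force: 0.0
```

```bash
python3 -c "
from h import *
snap('wrist','w5.png');o=ctrl.get_obs();print(o['ee_pos'],o['time_s'])
print(proj('w5.png',[[.4288,.3328,.092],[.5274,.3404,.092]]))"
```

```text
[0.47888553 0.33893436 0.14535109] 16.75
[[315.  152. ]
 [320.5 264.9]]
```

View pics/w5.png

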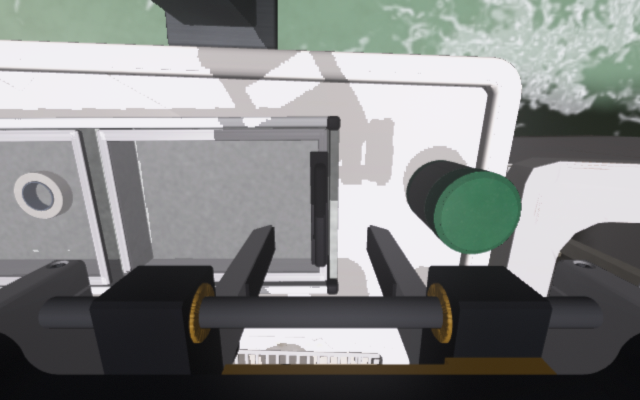

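The pull at (315–321, 152–267) is within 2 px of where it started, so the left door is shut. The right door's inner edge hasn't moved, the tin is standing and the gripper is clear.

```bash
python3 -c "
from station import ctrl
print(ctrl.hand_in())"
```

```text
the job is handed in; nothing more can be done
None
```

I handed the job in at about 17 s on the robot clock: the valve is flat and centred in the tray with its lever on top, both doors look shut in the last wrist picture, and the tea tin is standing; hand-in returned no verdict.

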